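# Press a plaster mould: centre it, free the lever, hold the press down

## Robot

A 6-joint arm with a two-finger parallel gripper is mounted at the origin on the work surface. World frame = base frame: x ahead of the robot, y to its left, z up, the work surface at z = 0. Lengths are in mm, angles in degrees, forces in N, time in s.
With the tool pointing down it reaches from about 350 to 950 mm from the base axis. Payload 17.4 kg.
Tool frame: the origin (TCP) lies midway between the tips of the shut fingers; the grasp point (between the pads) lies robot.grasp_offset behind it (robot.grasp_offset is the distance from the TCP to the grasp point, in mm); z points along the fingers, y is the line along which they close (so a half turn about z gives the same grasp; the last joint's range is limited). The gripper opens to 93 mm and grips with 3 to 60 N. Pads are 15 mm wide; open, the fingers measure 128 mm over their backs; the gripper's body (75 mm by 188 mm) begins 65 mm behind the grasp point.
Start: joints at [63.896, 6.646, 82.598, -0, 90.757, -2.166], TCP at [273.89, 616.941, 183.846] pointing down, gripper open.
Joint ranges: [-162.19, 162.19], [-47.58, 125.68], [4.15, 143.07], [-65.23, 245.23], [0.69, 171.88], [-170.13, 170.13]. Speed limits (degrees/s): [108.29, 108.29, 127.2, 180, 180, 180].

## Interface

Orientations are given as a 3x3 rotation matrix whose columns are the frame's x, y, z axes.
In Python, from plant import robot gives the robot as it stands. The module is installed in compiled form; this text tells all that it offers.
- The arm moves only by the tool jog_arm, never from a script. Its arguments are lists of equal length, an entry for each row: "slide": the shift along the tool's x, y, z in mm, a list of three; "roll": the turn about the tool's z in degrees. In form: {"slide": [[tx, ty, tz], ...], "roll": [roll, ...]}. A call has 1 to 8 rows; each row shifts and turns the commanded pose from where the row before left it, along the tool's axes as they then stand; what a row does not reach is not made up. A row lasts 1/8 s, in which the tool goes at most 62.5 mm and 10.7 degrees, less where a joint would pass 70% of its speed; a pose out of reach is approached as far as the arm can. A call with a gripper value outside its range is refused whole. "fingers" is the opening in per cent of the stroke, from 0 (shut) to 100 (fully open), set as the call begins (left out, the last holds). The fingers move at their own pace and stop on an object; the grip force is fixed at half the most. Time passes only in rows, so rows that do not move let the fingers close. It gives the time, the measured TCP pose, the force, the opening and the grip force at its end, in the units of the state.
- robot.get_obs(): the state, without advancing time (a new reading comes with each control period).
- robot.capture(name): name is "scene" or "side" or "wrist"; returns the picture (384x512x3 uint8, blue, green, red); there is no depth.
- robot.camera_params(name): a dict with "fovy" (degrees; the focal length in pixels is half the picture's height over the tangent of half this angle, whatever the lens; pixels are square), "cx", "cy" (the principal point, pixels), "R" (3x3) and "t" (3): a world point X has camera coordinates R X + t; the wrist camera has in their place "T_tool_cam" (4x4, takes a point from camera to tool coordinates, whose origin is the TCP and whose axes are the flange's). Camera axes: x right, y down, z forward; pixel columns grow to the right and rows downward; lengths in mm; the calibration is good to about 2 mm. A picture is of the moment at which its call begins: read the wrist's pose just before it. camera_params takes no time and is no camera call.
- robot.sign_off(): hands the job in; it is judged then, once.
The state is a dict: "time_s": time; "qpos": joint angles; "joint_vel": joint speeds; "effort": joint torques, N m; "tool_pos": TCP position; "tool_rot": TCP orientation; "wrist_force": force on the tool from outside, world axes, zero at the start; "moment": the same for the moment, N m; "width": opening from 0.0 (shut) to 1.0 (fully open); "finger_force": force on a finger pad.
Only numpy, scipy, OpenCV 4.12 (cv2) and the standard library are available. Lean on these libraries where they do the work, as an engineer would, in place of code of your own. Each camera call takes 0.05 s, during which the arm holds its last target. There are 200 camera calls.

## Task

First slide the carriage by its post until the plaster mould is centred under the ram (post in line with the pointer fin), then flip the safety catch right over to its open side, and only then pull the lever towards the front as far as it goes. Finish while holding the lever there: the spring throws it back if you let go. Leave the things standing around undisturbed.

Things in the scene. Friction and masses are not known exactly. Their poses are not given: they have to be found in the camera images.
- press: Bench press for plaster moulds, fixed: grey base slab 250 x 390 x 20 mm with two rails; dark head block 105 to 160 mm above the table, reaching 95 mm behind, 30 mm before, 45 mm right and 35 mm left of the ram's axis; square ram under it. Origin: on the table under the ram. Axes: x away from its front (operator's side, facing the robot), y to the left along the rails, z up; turned by its yaw.
- carriage (a joint): Steel carriage with a white two-part plaster mould (90 x 90 x 32 mm), sliding along the rails; 0 to 0.22 m, growing towards the press's +y. The mould is centred under the ram at 0.170, mid-travel, with no stop or detent there. Moves stiffly (about 2.5 N) and stays where it is left.
- post (a point): Middle, 60 mm above the table, of the carriage's grip: an upright round black post of 22 mm diameter, from 36 to 86 mm above the table, in front of the mould.
- post_target (a point): Where post is when the mould is centred under the ram: in line (along the press's x axis) with the small upright steel pointer fin, 5 mm wide, on the front edge of the base slab. The fin's back face is 12 mm in front of the post, its top 44 mm above the table.
- catch (a joint): Safety catch, bright steel bar 10 x 14 mm hinged on top of the head. 0 = closed: level towards the press's +y, across the front of the lever arm, blocking it. Grows as it swings up (1.57 upright) and over to the -y side, where it rests on its stop at 2.4. Light (80 g): let go before upright it falls shut, let go beyond 2.0 it falls to the open stop.
- catch_peg (a point): Middle of the free part of the catch's peg: round, 16 mm diameter, sticking out from the free end of the bar towards the press's front (-x); free for about 24 mm either side of this point. It moves on a circle of 85 mm radius about catch_pivot in the plane of the press's y and z, from the +y side over the top to the -y side.
- catch_pivot (a point): Point on the catch's hinge axis (parallel to the press's x axis) in the plane in which catch_peg moves, 190 mm above the table.
- lever (a joint): Press lever. 0 = at rest, leaning 0.40 rad from upright away from the front; grows as it is pulled to the front (press's -x), up to its stop at 1.15 rad, where the ram geared to it bears on the mould. A spring pulls it back: about 2 N at the grip at rest, 8 N at the stop; it does not stay pulled. The closed catch blocks it within 0.1 rad.
- lever_grip (a point): Middle of the free part of the lever's grip: round black bar, 24 mm diameter, parallel to the press's y axis, at the top of the 14 mm thick lever arm; free for 40 mm to +y of this point and 50 mm to -y, where the arm begins. It moves on a circle of 130 mm radius about lever_pivot in the plane of the press's x and z: 240 mm above the table at rest, 250 mm highest, 215 mm at the stop.
- lever_pivot (a point): Point on the lever's hinge axis (parallel to the press's y axis) in the plane in which lever_grip moves, 120 mm above the table.
- jar: Bystander, to be left alone: screw-top glass jar, 66 mm across, 85 mm high. Origin at its underside.
- bottle: Bystander, to be left alone: small bottle, 42 mm across, 110 mm high. Origin at its underside.
- bowl: Bystander, to be left alone: clay bowl, 100 mm across, 45 mm high. Origin at its underside.
- rib: Bystander, to be left alone: wooden modelling tool lying flat, 180 mm long. Origin at its underside (lying along its y axis).
- brushpot: Bystander, to be left alone: white pot of brushes, 72 mm across, 160 mm high with the brushes. Origin at its underside.
- mug: Bystander, to be left alone: mug, 74 mm across, 80 mm high. Origin at its underside.

How it is judged (in metres and radians):
On the way, in this order (a step that is already met when the one before it is completed fails the run):
1. the mould is centred under the ram (value of joint carriage between 0.163 and 0.177 m), for 0.3 s.
2. the catch is flipped right over, the lever still at rest (value of joint catch above 2.1 rad and value of joint lever below 0.15 rad), for 0.2 s.
3. the lever is pulled to the front (value of joint lever above 1 rad), for 0.3 s.
At the end, for the whole second after the job is handed in: The mould is still within 7 mm of centred under the ram (carriage 0.163 to 0.177), the catch is open (over 2.1 rad), and the gripper's fingers hold the lever pulled, at rest, at more than 1.0 of its 1.15 rad, through the last second (all of step 1 and value of joint catch above 2.1 rad and value of joint lever above 1 rad and velocity of joint lever between -0.1 and 0.1 rad/s and contact force between the fingers and lever above 2 N); the arm keeps its last pose, push and grip.
It fails at once if the lever was forced against the closed catch (value of joint lever above 0.2 rad and value of joint catch below 0.8 rad).
It fails at once if the lever was pulled while the mould was not centred (value of joint lever above 0.4 rad and not (value of joint carriage between 0.16 and 0.18 m)).
It fails at once if a bystander was disturbed (moved more than 30 mm) (distance of any of jar, bottle, bowl, rib, brushpot, mug from where it was at the start of the episode above 0.03 m).
It also fails if it takes over 64 s, if anything falls off the work surface, if the arm or the gripper's body presses on something with over 40 N, if the wrist force passes 120 N, or if a joint passes its speed limit or range.

## Working session

There is one attempt and no reset: what is moved stays moved. The work goes in short steps, Python scripts to look and compute and a tool call to move; the robot and the scene stay as the last step left them, time stands still between calls to the robot, and variables do not carry over. Pictures are saved under pics/ and viewed, at most 10 in all, crops included, and the job is handed in when it is done.

Besides the shell and the picture viewer there is one more tool, called after "Request:" as name(argument=value, ...) on one line, values as JSON. jog_arm: Moves the arm, as the interface text tells. Its arguments: {"type":"object","properties":{"slide":{"type":"array"},"roll":{"type":"array"},"fingers":{"type":"number"}},"required":["slide","roll"]}

```bash
mkdir -p pics
python3 - <<'E'
from plant import robot
import cv2,numpy as np
np.set_printoptions(precision=4,suppress=True)
o=robot.get_obs()
print(o['tool_pos'],o['tool_rot'],robot.grasp_offset,o['time_s'])
for n in("scene","side"):
    cv2.imwrite(f"pics/{n}0.png",robot.capture(n)); print(n,robot.camera_params(n))
print(robot.camera_params("wrist"))
E
```

```text
[273.7979 616.7284 183.1005] [[-0.914   0.4058 -0.0005]
 [ 0.4058  0.914  -0.001 ]
 [ 0.     -0.0011 -1.    ]] 18.8 0.0
scene {'fovy': 57.9043050572104, 'cx': 256.47753107274474, 'cy': 192.78770623072378, 'R': array([[ 0.135 ,  0.9907, -0.0153],
       [ 0.7728, -0.1149, -0.6242],
       [-0.6202,  0.0724, -0.7811]]), 't': array([ -36.4163, -366.4902, 1493.5663])}
side {'fovy': 45.72925973841451, 'cx': 251.55375651813907, 'cy': 180.96275017395658, 'R': array([[ 0.9883, -0.1517,  0.0162],
       [-0.0995, -0.7216, -0.6852],
       [ 0.1156,  0.6755, -0.7282]]), 't': array([-586.2423,  133.4965, 1129.7356])}
{'fovy': 70.69410421632182, 'cx': 253.32737516599403, 'cy': 190.19468955636023, 'T_tool_cam': array([[   0.0005,   -0.9669,   -0.2551,   69.3485],
       [   1.    ,    0.0003,    0.0008,   -0.9893],
       [  -0.0007,   -0.2551,    0.9669, -201.5739],
       [   0.    ,    0.    ,    0.    ,    1.    ]])}
```

View pics/scene0.png

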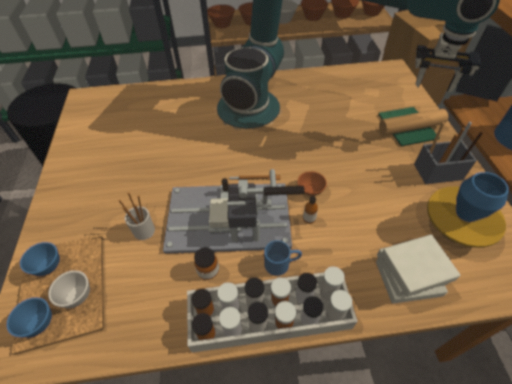

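View pics/side0.png

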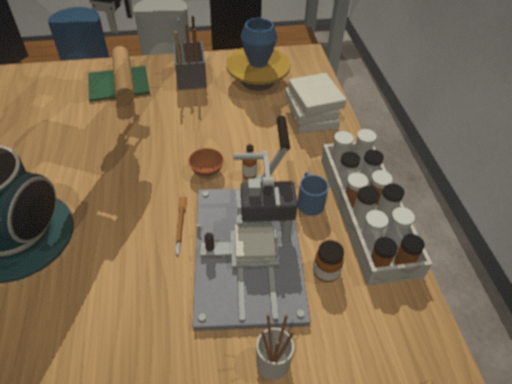

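The press lies in front of the robot: in the side view the post is near (209,243) and the head near (268,200). Upscaled crops next for accurate pixels.

Run:
```python
import cv2
a=cv2.imread("pics/side0.png")[105:345,170:350]
cv2.imwrite("pics/s1.png",cv2.resize(a[:150],None,fx=4,fy=4,interpolation=cv2.INTER_CUBIC))
b=cv2.imread("pics/scene0.png")[160:285,120:340]
cv2.imwrite("pics/c1.png",cv2.resize(b,None,fx=3.6,fy=3.6,interpolation=cv2.INTER_CUBIC))
```

```text
(no output)
```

View pics/s1.png

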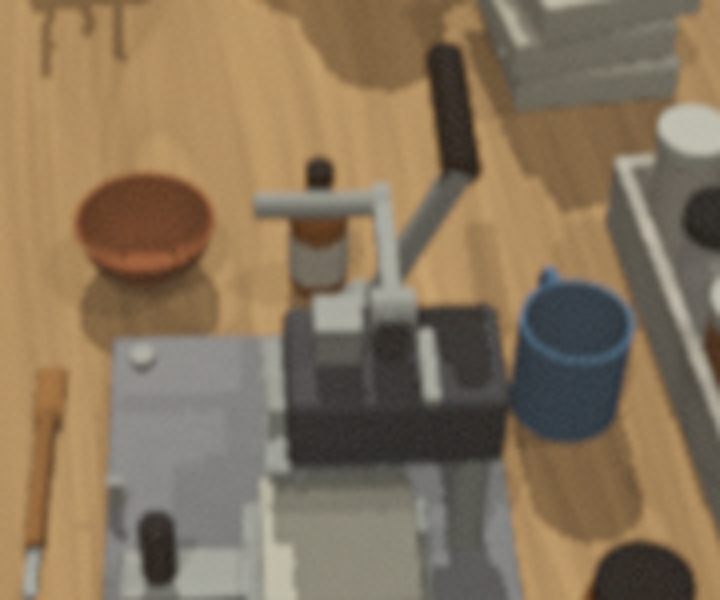

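View pics/c1.png

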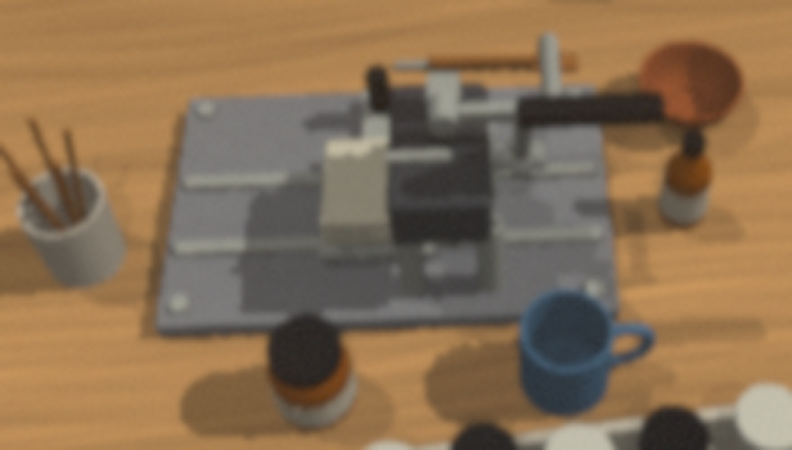

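The crops show the post, fin (side crop ≈(117,497)), peg, catch bar, grip and slab corners clearly. Next I triangulate them.

```bash
cat > h.py <<'E'
from plant import robot
import cv2,numpy as np
np.set_printoptions(precision=1,suppress=True)
def P(n):
    c=robot.camera_params(n);f=192/np.tan(np.radians(c['fovy']/2))
    K=np.array([[f,0,c['cx']],[0,f,c['cy']],[0,0,1]])
    if 'R' in c: return K,np.array(c['R']),np.array(c['t'])
    o=robot.get_obs();T=np.eye(4);T[:3,:3]=o['tool_rot'];T[:3,3]=o['tool_pos']
    M=np.linalg.inv(T@np.array(c['T_tool_cam']));return K,M[:3,:3],M[:3,3]
def tri(a,b,n1="scene",n2="side"):
    Q=[(lambda K,R,t:K@np.c_[R,t])(*P(n)) for n in(n1,n2)]
    X=cv2.triangulatePoints(Q[0],Q[1],np.array(a,float).reshape(2,1),np.array(b,float).reshape(2,1)).ravel();return X[:3]/X[3]
def onz(n,px,z):
    K,R,t=P(n);d=R.T@np.linalg.solve(K,[px[0],px[1],1]);c=-R.T@t
    return c+d*(z-c[2])/d[2]
S=lambda u,v:(170+u/4-.4,105+v/4-.4)
C=lambda u,v:(120+u/3.6-.4,160+v/3.6-.4)
E
python3 - <<'E'
from h import *
for n,a,b in [("post top",C(377,70),S(154,518)),("grip +y end",C(662,107),S(443,50)),("grip -y end",C(520,112),S(462,172)),
 ("peg front end",C(548,38),S(256,205)),("peg back end",C(550,92),S(383,197)),("pivot hinge front",C(440,108),S(393,300))]: print(n,tri(a,b))
print("corners scene",[onz("scene",C(*p),20) for p in[(190,98),(600,90),(620,316),(160,322)]])
print("corners side",[onz("side",p,20) for p in[S(112,340),(195,319),(305,315)]])
print("fin top",onz("side",S(117,478),44),"fin",onz("side",S(117,490),32))
for n,cs,z in[("bowl",C(690,60),45),("bottle",C(693,140),100),("mug",C(567,310),80)]:print(n,onz("scene",cs,z))
E
```

```text
post top [ 471.6 -131.6   90.4]
grip +y end [669.3  71.7 242.9]
grip -y end [659.1 -30.7 240.6]
peg front end [548.4   8.8 192.5]
peg back end [619.   -4.1 204.8]
pivot hinge front [612.7 -84.7 199.9]
corners scene [array([ 417.3, -312.4,   20. ]), array([465.4,  77.2,  20. ]), array([709.4,  47.5,  20. ]), array([ 659.9, -333.6,   20. ])]
corners side [array([457.9,  70.9,  20. ]), array([ 426.1, -297.5,   20. ]), array([ 659.1, -322.1,   20. ])]
fin top [453.  -64.5  44. ] fin [452.2 -64.4  32. ]
bowl [461.9 163.1  45. ]
bottle [596.4 127.7 100. ]
mug [731.3  -3.   80. ]
```

Request:
jog_arm(slide=[[-29, -36, 0], [-29, -36, 0], [-29, -36, 0], [-29, -36, 0], [-29, -36, 0], [-29, -36, 0], [-29, -36, 0], [-29, -36, 0]], roll=[0, 0, 0, 0, 0, 0, 0, 0])

```text
time_s: 1.1
tool_pos: [369.1, 258.1, 183.7]
tool_rot: [[-0.914, 0.406, -0.0], [0.406, 0.914, -0.0], [0.0, -0.0, -1.0]]
wrist_force: [1.2, 0.6, 0.4]
width: 1.004
finger_force: 0.0
```

Request:
jog_arm(slide=[[-29, -36, 0], [-29, -36, 0], [-29, -36, 0], [-29, -36, 0], [-29, -36, 0], [-29, -36, 0], [-29, -36, 0], [-29, -36, 0]], roll=[0, 0, 0, 0, 0, 0, 0, 0])

```text
time_s: 2.1
tool_pos: [464.3, -99.4, 183.7]
tool_rot: [[-0.914, 0.406, 0.0], [0.406, 0.914, 0.0], [-0.0, 0.0, -1.0]]
wrist_force: [0.3, 0.4, -0.5]
width: 1.002
finger_force: 0.0
```

Request:
jog_arm(slide=[[0, 0, 15], [0, 0, 15], [0, 0, 0], [0, 0, 0]], roll=[-8.7, -8.7, 0, 0])

```text
time_s: 2.6
tool_pos: [464.4, -97.7, 154.4]
tool_rot: [[-0.993, 0.117, 0.0], [0.117, 0.993, -0.0], [-0.0, -0.0, -1.0]]
wrist_force: [0.7, -0.6, -0.6]
width: 1.001
finger_force: 0.0
```

Run:
```python
from h import *
o=robot.get_obs();print(o['time_s'],o['tool_pos'],np.array(o['tool_rot'])*100)
im=robot.capture("wrist");cv2.imwrite("pics/w1.png",im)
```

```text
2.6 [464.4 -97.7 154.4] [[ -99.3   11.7    0. ]
 [  11.7   99.3   -0. ]
 [  -0.    -0.  -100. ]]
```

View pics/w1.png

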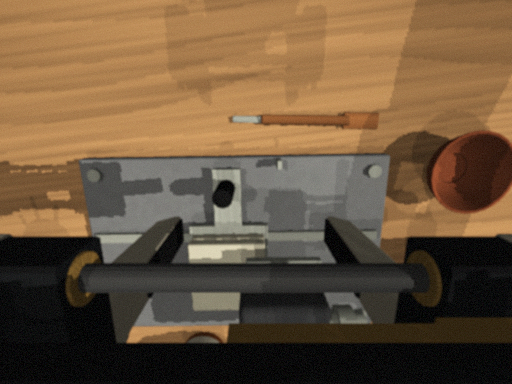

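The wrist view shows the post at about (224,194), the fin at about (279,164) on the slab's front edge, which runs (82,159)–(388,154).

Run:
```python
from h import *
g=cv2.imread("pics/w1.png")
p=onz("wrist",(224,194),61);a=onz("wrist",(278.5,166),40);b=onz("wrist",(279.5,160),25)
l=onz("wrist",(82,159),20);r=onz("wrist",(388,154),20)
d=r-l;print("post",p,"fin",a,b,"edge",l,r,np.degrees(np.arctan2(d[0],d[1])))
for y in(5.8,6.7):
    e=np.array([np.sin(np.radians(y)),np.cos(np.radians(y)),0]);print(y,(a-p)@e,(b-p)@e)
o=robot.get_obs();R=np.array(o['tool_rot'])
print("tool shift to post",R.T@(p-o['tool_pos']))
# blob of post
m=(g[170:215,205:245].max(2)<45).astype(np.uint8);print(cv2.connectedComponentsWithStats(m)[2:])
```

```text
post [ 473.2 -133.2   61. ] fin [452.2 -67.4  40. ] [447.7 -64.4  25. ] edge [ 418.7 -308.3   20. ] [456.6  70.4  20. ] 5.725471992637884
5.8 63.32857015358576 65.87116276956779
6.7 62.88921939672497 65.35543280191798
tool shift to post [-12.7 -34.2  93.6]
(array([[   0,    0,   40,   45, 1378],
       [   7,   11,   22,   26,  422]], dtype=int32), array([[19.9, 21.5],
       [18.2, 23.7]]))
```

Request:
jog_arm(slide=[[-6.5, -17, 0], [-6.2, -17, 0], [0, 0, 25], [0, 0, 40], [0, 0, 30], [0, 0, 10], [0, 0, 0]], roll=[0, -0.9, 0, 0, 0, 0, 0])

```text
time_s: 3.52
tool_pos: [473.2, -133.4, 49.2]
tool_rot: [[-0.995, 0.099, -0.0], [0.099, 0.995, 0.0], [0.0, -0.0, -1.0]]
wrist_force: [0.1, -0.6, 0.4]
width: 0.999
finger_force: 0.0
```

Request:
jog_arm(slide=[[0, 0, 0], [0, 0, 0], [0, 0, 0], [0, 0, 0], [0, 0, 0], [0, 0, 0]], roll=[0, 0, 0, 0, 0, 0], fingers=0)

```text
time_s: 4.28
tool_pos: [473.0, -133.0, 48.8]
tool_rot: [[-0.995, 0.098, -0.0], [0.098, 0.995, 0.0], [0.0, 0.0, -1.0]]
wrist_force: [1.0, -0.1, -0.1]
width: 0.401
finger_force: 0.0
```

Request:
jog_arm(slide=[[0, 0, 0], [0, 0, 0], [0, 0, 0], [0, 0, 0], [0, 0, 0]], roll=[0, 0, 0, 0, 0])

```text
time_s: 4.9
tool_pos: [473.0, -132.9, 48.8]
tool_rot: [[-0.995, 0.098, -0.0], [0.098, 0.995, 0.0], [0.0, 0.0, -1.0]]
wrist_force: [0.1, 2.0, 0.2]
width: 0.213
finger_force: 30.0
```

Request:
jog_arm(slide=[[0, 8, 0], [0, 8, 0], [0, 8, 0], [0, 8, 0], [0, 8, 0], [0, 8, 0], [0, 8, 0], [0, 8, 0]], roll=[0, 0, 0, 0, 0, 0, 0, 0])

```text
time_s: 5.9
tool_pos: [479.5, -68.8, 48.9]
tool_rot: [[-0.995, 0.098, 0.0], [0.098, 0.995, -0.0], [-0.0, -0.0, -1.0]]
wrist_force: [4.7, -3.1, -2.3]
width: 0.212
finger_force: 30.0
```

Run:
```python
from h import *
o=robot.get_obs();print(o['time_s'],o['tool_pos'],o['width'])
im=robot.capture("wrist");a=robot.capture("side")[105:255,170:320];
b=cv2.resize(im[130:230,190:340],(750,500),interpolation=cv2.INTER_CUBIC)
cv2.imwrite("pics/w2.png",b);cv2.imwrite("pics/s2.png",cv2.resize(a,None,fx=4,fy=4,interpolation=cv2.INTER_CUBIC));cv2.imwrite("pics/w2full.png",im)
```

```text
5.9 [479.5 -68.8  48.9] 0.2124441890395284
```

View pics/w2full.png

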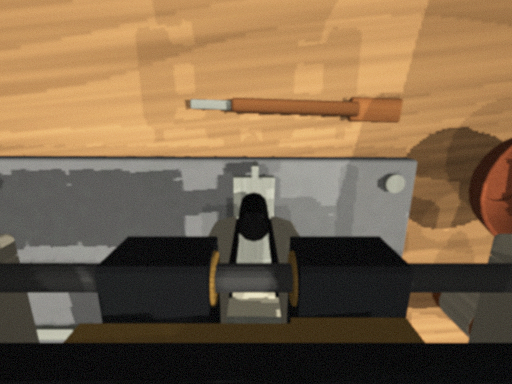

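Post and fin line up within about 1 mm (fin at (255,172), post at (254,215)). Next is the peg, using its known height of 190 mm.

Run:
```python
from h import *
for n,s,c in[("pegfront",S(256,205),C(548,40)),("pegback",S(372,202),C(550,88))]:print(n,onz("side",s,190),onz("scene",c,190),tri(c,s))
o=robot.get_obs();R=np.array(o['tool_rot']);p=np.array(o['tool_pos']);
for s,c in[(S(443,52),C(660,107)),(S(462,170),C(522,112))]:print(onz("side",s,240),onz("scene",c,240))
```

```text
pegfront [549.2  10.  190. ] [546.3  10.2 190. ] [548.8   9.2 191.5]
pegback [616.7   3.4 190. ] [596.4   3.5 190. ] [612.7  -3.3 201.2]
[669.8  73.4 240. ] [667.   70.9 240. ]
[660.1 -29.7 240. ] [657.  -27.9 240. ]
```

Request:
jog_arm(slide=[[0, 0.5, 0], [0, 0, 0], [0, 0, 0], [0, 0, 0]], roll=[0, 0, 0, 0])

```text
time_s: 6.5
tool_pos: [479.5, -68.6, 48.9]
tool_rot: [[-0.995, 0.098, 0.0], [0.098, 0.995, 0.001], [-0.0, 0.001, -1.0]]
wrist_force: [5.6, 2.4, -3.2]
width: 0.213
finger_force: 30.0
```

Request:
jog_arm(slide=[[0, 0, 0], [0, 0, 0], [0, 0, 0], [0, 0, 0], [0, 0, 0], [0, 0, 0]], roll=[0, 0, 0, 0, 0, 0], fingers=80)

```text
time_s: 7.25
tool_pos: [479.3, -68.8, 48.8]
tool_rot: [[-0.995, 0.098, -0.0], [0.098, 0.995, 0.0], [0.0, -0.0, -1.0]]
wrist_force: [0.1, -0.4, 0.1]
width: 0.779
finger_force: 0.0
```

Request:
jog_arm(slide=[[0, 0, -48], [0, 0, -48], [0, 0, -48], [0, 0, -47], [-27, 28, 0], [-27, 28, 0], [-27, 29, 0], [0, 0, 0]], roll=[0, 0, 0, 0, 0, 0, 0, 0])

```text
time_s: 8.25
tool_pos: [569.3, 9.2, 238.9]
tool_rot: [[-0.995, 0.096, -0.002], [0.096, 0.995, 0.0], [0.002, 0.0, -1.0]]
wrist_force: [-0.1, -0.6, 0.4]
width: 0.802
finger_force: 0.0
```

Run:
```python
from h import *
o=robot.get_obs();print(o['time_s'],o['tool_pos'],o['width'])
cv2.imwrite("pics/w3.png",robot.capture("wrist"))
K,R,t=P("wrist")
for X in([548.5,9.7,190],[573,7.2,190],[479.5,-68.7,86]):
    q=K@(R@np.array(X)+t);print(q[:2]/q[2])
```

```text
8.25 [569.3   9.2 238.9] 0.8017855033306099
[253.8 173.2]
[253.7 198.3]
[186.3 109.4]
```

View pics/w3.png

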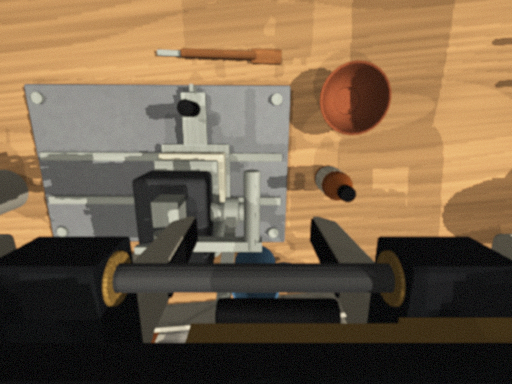

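The peg runs from its front end at (253,171), as predicted, back to the bar at v≈240, and it lies central between the fingers.

Request:
jog_arm(slide=[[0, -1.5, 24], [0, 0, 24], [0, 0, 20], [0, 0, 0]], roll=[0, 0, 0, 0])

```text
time_s: 8.8
tool_pos: [567.4, 6.0, 170.7]
tool_rot: [[-0.995, 0.099, -0.002], [0.099, 0.995, -0.0], [0.002, -0.0, -1.0]]
wrist_force: [-0.9, 0.8, -0.2]
width: 0.799
finger_force: 0.0
```

Request:
jog_arm(slide=[[0, 0, 0], [0, 0, 0], [0, 0, 0], [0, 0, 0], [0, 0, 0], [0, 0, 0], [0, 0, 0], [0, 0, 0]], roll=[0, 0, 0, 0, 0, 0, 0, 0], fingers=0)

```text
time_s: 9.8
tool_pos: [568.2, 6.3, 171.8]
tool_rot: [[-0.995, 0.098, -0.0], [0.098, 0.995, -0.0], [0.0, -0.0, -1.0]]
wrist_force: [-0.4, 0.0, 0.2]
width: 0.021
finger_force: 0.0
```

Request:
jog_arm(slide=[[0, 0, 0], [0, 0, 0]], roll=[0, 0])

```text
time_s: 10.05
tool_pos: [568.2, 6.3, 171.8]
tool_rot: [[-0.995, 0.098, -0.0], [0.098, 0.995, -0.0], [0.0, -0.0, -1.0]]
wrist_force: [-0.3, 0.3, 0.8]
width: 0.005
finger_force: 0.0
```

Run:
```python
from h import *
a=robot.capture("side")[110:260,190:330];b=robot.capture("scene")[150:250,170:310]
b=cv2.copyMakeBorder(b,0,50,0,0,cv2.BORDER_CONSTANT)
cv2.imwrite("pics/m.png",cv2.resize(np.hstack([a,b]),None,fx=2.85,fy=3.6,interpolation=cv2.INTER_CUBIC))
```

```text
(no output)
```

View pics/m.png

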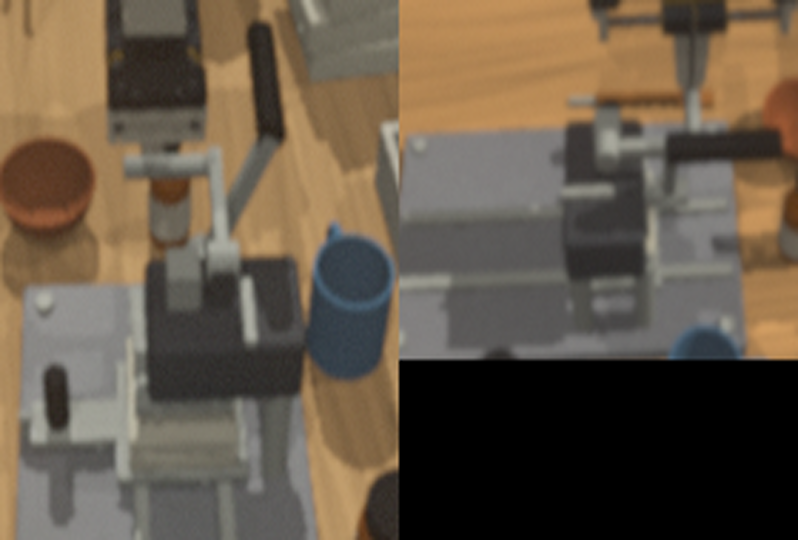

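Run:
```python
from h import *
o=robot.get_obs();print(o['tool_pos'],o['width'])
for n,f in(("side",lambda q:((q[0]-190)*2.85,(q[1]-110)*3.6)),("scene",lambda q:((q[0]-170)*2.85+399,(q[1]-150)*3.6))):
  K,R,t=P(n)
  for X in(o['tool_pos'],[568.2,6.3,190],[568.2,6.3,230]):
    q=K@(R@np.array(X)+t);q=q[:2]/q[2];print(n,X,q,f(q))
```

```text
[568.1   6.3 171.8] 0.006652597729592648
side [568.1   6.3 171.8] [241.8 161.8] (np.float64(147.73989031355836), np.float64(186.3055466585183))
side [568.2, 6.3, 190] [241.9 156.2] (np.float64(147.83041777882207), np.float64(166.2381412337787))
side [568.2, 6.3, 230] [241.9 143.4] (np.float64(147.86539889850772), np.float64(120.19865615711936))
scene [568.1   6.3 171.8] [271.6 180.6] (np.float64(688.5828986247627), np.float64(110.11680801003591))
scene [568.2, 6.3, 190] [271.7 176.5] (np.float64(688.8919358283483), np.float64(95.27286881460002))
scene [568.2, 6.3, 230] [272.  166.9] (np.float64(689.6730897045879), np.float64(60.93730060236586))
```

Run:
```python
from h import *
b=robot.capture("scene")[145:205,240:310];w=robot.capture("wrist")[130:330,150:350];s=robot.capture("side")[125:185,215:275]
r=lambda a:cv2.resize(a,(400,400) if a is w else None,fx=5,fy=5,interpolation=cv2.INTER_CUBIC)
B=np.vstack([r(b)[:300,:350],cv2.resize(s,(350,300),interpolation=cv2.INTER_CUBIC)])
W=cv2.copyMakeBorder(r(w),0,200,0,0,cv2.BORDER_CONSTANT)
cv2.imwrite("pics/z.png",np.hstack([B,W]))
```

```text
(no output)
```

View pics/z.png

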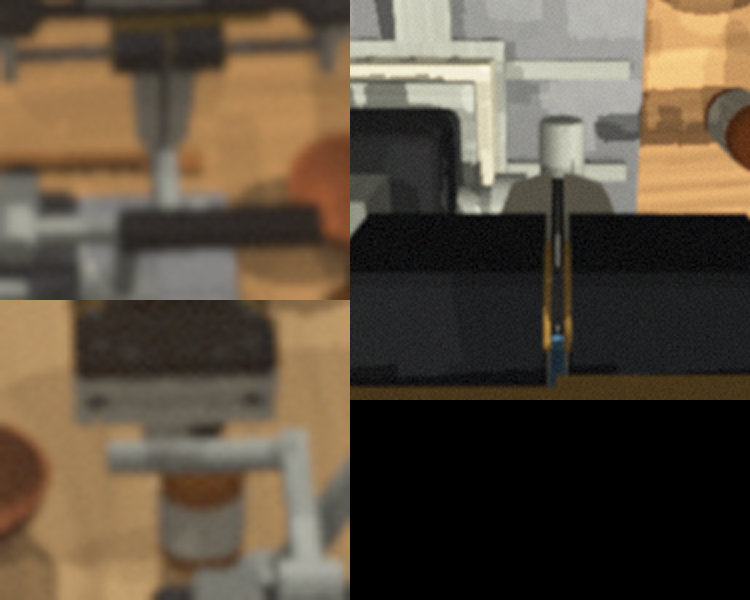

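The zoom shows the shut fingers sitting on top of the peg, with their real tips about 25 mm above the reported TCP. I'll lift a little, open to 40 % and go lower.

Request:
jog_arm(slide=[[0, 0, -12], [0, 0, 0], [0, 0, 0], [0, 0, 0], [0, 0, 0]], roll=[0, 0, 0, 0, 0], fingers=40)

```text
time_s: 10.92
tool_pos: [568.1, 6.3, 183.7]
tool_rot: [[-0.995, 0.098, -0.0], [0.098, 0.995, 0.0], [0.0, -0.0, -1.0]]
wrist_force: [-0.2, -0.3, -0.6]
width: 0.4
finger_force: 0.0
```

Request:
jog_arm(slide=[[0, 0, 9], [0, 0, 9], [0, 0, 9], [0, 0, 9], [0, 0, 0]], roll=[0, 0, 0, 0, 0])

```text
time_s: 11.55
tool_pos: [567.8, 6.3, 146.9]
tool_rot: [[-0.995, 0.098, -0.001], [0.098, 0.995, 0.0], [0.001, -0.0, -1.0]]
wrist_force: [-0.1, -0.0, 0.3]
width: 0.399
finger_force: 0.0
```

Request:
jog_arm(slide=[[0, 0, 0], [0, 0, 0], [0, 0, 0], [0, 0, 0], [0, 0, 0], [0, 0, 0]], roll=[0, 0, 0, 0, 0, 0], fingers=0)

```text
time_s: 12.3
tool_pos: [568.3, 7.7, 148.2]
tool_rot: [[-0.995, 0.097, 0.001], [0.097, 0.995, 0.002], [-0.0, 0.002, -1.0]]
wrist_force: [0.4, 9.8, 1.1]
width: 0.167
finger_force: 30.0
```

Request:
jog_arm(slide=[[0, -0.5, -16.9], [0, -5, -16.2], [0, -8.1, -14.9], [0, -10.9, -13], [0, 0, 0]], roll=[0, 0, 0, 0, 0])

```text
time_s: 12.92
tool_pos: [566.1, -15.9, 212.5]
tool_rot: [[-0.995, 0.097, 0.003], [0.097, 0.995, 0.005], [-0.003, 0.005, -1.0]]
wrist_force: [-6.6, 22.3, 19.7]
width: 0.161
finger_force: 30.0
```

Request:
jog_arm(slide=[[0, -13.3, -10.5], [0, -15.1, -7.7], [0, -16.4, -4.5], [0, -16.9, -1.2], [0, 0, 0]], roll=[0, 0, 0, 0, 0])

```text
time_s: 13.55
tool_pos: [560.0, -80.8, 235.5]
tool_rot: [[-0.995, 0.099, 0.003], [0.099, 0.995, -0.001], [-0.003, -0.001, -1.0]]
wrist_force: [-2.5, -1.1, 15.8]
width: 0.163
finger_force: 30.0
```

Request:
jog_arm(slide=[[0, -16.8, 2.2], [0, -16.1, 5.5], [0, -14.7, 8.6], [0, -6.6, 5.3], [0, 0, 0]], roll=[0, 0, 0, 0, 0])

```text
time_s: 14.18
tool_pos: [554.1, -133.9, 210.3]
tool_rot: [[-0.995, 0.099, -0.001], [0.099, 0.995, -0.0], [0.001, -0.0, -1.0]]
wrist_force: [-1.0, -0.7, -3.0]
width: 0.162
finger_force: 30.0
```

Request:
jog_arm(slide=[[0, 0, 0], [0, 0, 0], [0, 0, 0], [0, 0, 0], [0, 0, -20], [0, 0, -35], [0, 0, 0]], roll=[0, 0, 0, 0, 0, 0, 0], fingers=60)

```text
time_s: 15.05
tool_pos: [555.2, -133.6, 270.4]
tool_rot: [[-0.995, 0.098, 0.005], [0.098, 0.995, -0.001], [-0.005, -0.001, -1.0]]
wrist_force: [0.4, -0.1, -0.3]
width: 0.598
finger_force: 0.0
```

Run:
```python
from h import *
o=robot.get_obs();print(o['time_s'],o['tool_pos'],o['qpos'])
R=np.array(o['tool_rot']);print(R.T@(np.array([664,28,265])-o['tool_pos']))
a=robot.capture("side")[105:255,170:350];cv2.imwrite("pics/s3.png",cv2.resize(a,None,fx=4,fy=4,interpolation=cv2.INTER_CUBIC))
```

```text
15.05 [ 555.2 -133.6  270.4] [ -16.1   -7.1   88.3   -0.    98.4 -100.5]
[-92.3 171.6   5.7]
```

View pics/s3.png

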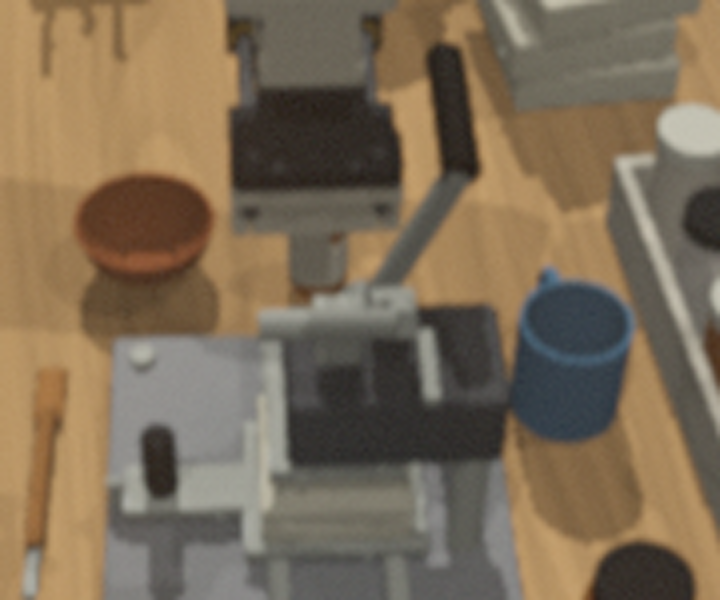

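Request:
jog_arm(slide=[[0, 0, 0], [0, 0, 0], [0, 0, 0], [0, 0, 0], [0, 0, 0], [0, 0, 0], [0, 0, 0], [0, 0, 0]], roll=[10, 10, 10, 10, 10, 10, 10, 10])

```text
time_s: 16.1
tool_pos: [554.2, -133.3, 265.6]
tool_rot: [[-0.07, 0.998, -0.001], [0.998, 0.07, 0.0], [0.0, -0.001, -1.0]]
wrist_force: [0.1, 0.4, 0.1]
width: 0.598
finger_force: 0.0
```

Request:
jog_arm(slide=[[0, 0, 0], [28, 15, 0], [43, 23, 0], [43, 23, 0], [40, 22, 0], [18, 9, 0], [0, 0, 0]], roll=[10, 0, 0, 0, 0, 0, 0])

```text
time_s: 16.98
tool_pos: [662.9, 29.3, 265.3]
tool_rot: [[0.097, 0.995, -0.001], [0.995, -0.097, -0.0], [-0.0, -0.001, -1.0]]
wrist_force: [-0.1, -0.8, -0.1]
width: 0.599
finger_force: 0.0
```

Run:
```python
from h import *
o=robot.get_obs();print(o['time_s'],o['tool_pos'],o['qpos'],o['tool_rot'])
R=np.array(o['tool_rot']);print(R.T@(np.array([664,28,198])-o['tool_pos']))
im=robot.capture("wrist");K,Rc,t=P("wrist")
for X in([668.4,72,240],[658.6,-29,240],[664,28,240]):
    q=K@(Rc@np.array(X)+t);print(q[:2]/q[2])
m=(im.max(2)<50).astype(np.uint8)
for v in range(100,240,12): print(v,[(a,b) for a,b in zip(np.where(np.diff(np.r_[0,m[v],0])==1)[0],np.where(np.diff(np.r_[0,m[v],0])==-1)[0]) if b-a>8])
```

```text
16.975 [662.9  29.3 265.3] [ 0.3  4.7 77.2 -0.  98.2  5.9] [[ 0.1  1.  -0. ]
 [ 1.  -0.1 -0. ]
 [-0.  -0.  -1. ]]
[-1.2  1.3 67.3]
[254.2 150.3]
[254.2 259.7]
[254.  200.9]
100 []
112 []
124 []
136 []
148 []
160 []
172 []
184 []
196 []
208 []
220 []
232 []
```

Run:
```python
from h import *
im=robot.capture("wrist");g=im.max(2)
for v in(130,150,165,180,195,210): print(v,g[v,180:330:5].tolist())
print(g[110:270:5,254].tolist())
```

```text
130 [206, 224, 234, 231, 232, 160, 155, 151, 146, 195, 228, 225, 233, 223, 238, 223, 240, 227, 237, 230, 195, 191, 200, 231, 215, 204, 191, 205, 214, 195]
150 [148, 150, 149, 160, 161, 156, 94, 96, 142, 155, 154, 155, 153, 119, 82, 78, 81, 109, 134, 130, 207, 202, 220, 189, 124, 76, 169, 179, 194, 181]
165 [147, 157, 191, 135, 160, 154, 128, 103, 154, 150, 169, 161, 108, 15, 20, 23, 19, 7, 136, 138, 213, 197, 79, 81, 96, 147, 106, 88, 100, 151]
180 [146, 145, 191, 123, 161, 159, 155, 133, 135, 134, 168, 168, 112, 21, 18, 20, 23, 23, 111, 107, 180, 42, 108, 68, 69, 55, 55, 53, 60, 43]
195 [150, 141, 187, 117, 120, 122, 131, 137, 129, 132, 170, 174, 116, 13, 22, 28, 23, 13, 129, 126, 184, 113, 96, 84, 74, 72, 68, 90, 88, 82]
210 [183, 192, 192, 193, 191, 138, 159, 186, 143, 130, 162, 188, 139, 24, 20, 16, 10, 18, 133, 131, 191, 158, 147, 136, 154, 135, 129, 127, 128, 194]
[225, 221, 225, 224, 225, 226, 229, 198, 73, 15, 22, 16, 24, 20, 19, 27, 28, 25, 25, 25, 19, 29, 22, 28, 22, 20, 20, 26, 30, 25, 29, 55]
```

Request:
jog_arm(slide=[[-1, 1.3, 20], [0, 0, 20], [0, 0, 17], [0, 0, 10], [0, 0, 0]], roll=[0, 0, 0, 0, 0])

```text
time_s: 17.7
tool_pos: [663.7, 27.6, 198.3]
tool_rot: [[0.098, 0.995, -0.001], [0.995, -0.098, -0.0], [-0.0, -0.001, -1.0]]
wrist_force: [0.7, 0.7, -0.3]
width: 0.6
finger_force: 0.0
```

Request:
jog_arm(slide=[[0, 0, 0], [0, 0, 0], [0, 0, 0], [0, 0, 0], [0, 0, 0], [0, 0, 0], [0, 0, 0]], roll=[0, 0, 0, 0, 0, 0, 0], fingers=0)

```text
time_s: 18.58
tool_pos: [663.9, 27.7, 199.3]
tool_rot: [[0.098, 0.995, -0.0], [0.995, -0.098, 0.0], [0.0, -0.0, -1.0]]
wrist_force: [-4.8, 1.2, 3.4]
width: 0.246
finger_force: 30.0
```

Request:
jog_arm(slide=[[0, -18.5, -6.2], [0, -19.2, -3.4], [0, -19.5, -0.5], [0, -19.3, 2.4], [0, 0, 0]], roll=[0, 0, 0, 0, 0])

```text
time_s: 19.2
tool_pos: [588.5, 35.5, 208.7]
tool_rot: [[0.098, 0.995, 0.005], [0.995, -0.098, 0.001], [0.001, 0.005, -1.0]]
wrist_force: [4.6, 3.2, 11.2]
width: 0.246
finger_force: 30.0
```

Request:
jog_arm(slide=[[0, -18.7, 5.3], [0, -17.7, 8], [0, -16.4, 10.6], [0, -8, 6.6], [0, 0, 0], [0, 0, 0]], roll=[0, 0, 0, 0, 0, 0])

```text
time_s: 19.95
tool_pos: [528.6, 41.4, 177.7]
tool_rot: [[0.098, 0.995, 0.004], [0.995, -0.098, 0.001], [0.001, 0.004, -1.0]]
wrist_force: [3.1, 3.6, 7.2]
width: 0.245
finger_force: 30.0
```

Request:
jog_arm(slide=[[0, -1, 0.7], [0, 0, 0], [0, 0, 0], [0, 0, 0]], roll=[0, 0, 0, 0])

```text
time_s: 20.45
tool_pos: [528.0, 41.5, 177.1]
tool_rot: [[0.098, 0.995, 0.005], [0.995, -0.098, 0.001], [0.001, 0.005, -1.0]]
wrist_force: [5.7, 3.6, 7.4]
width: 0.253
finger_force: 30.0
```

Run:
```python
from h import *
o=robot.get_obs();print(o['time_s'],o['tool_pos'],o['finger_force'],o['wrist_force'])
a=robot.capture("side")[105:255,170:350];a=cv2.resize(a,None,fx=4,fy=4,interpolation=cv2.INTER_CUBIC)
b=cv2.imread("pics/s3.png")
for n,(y0,y1,x0,x1) in dict(post=(410,510,130,190),peg=(300,345,250,290)).items():
    r=cv2.matchTemplate(a,b[y0:y1,x0:x1],cv2.TM_CCOEFF_NORMED);_,s,_,l=cv2.minMaxLoc(r);print(n,s,l[0]-x0,l[1]-y0)
```

```text
20.45 [528.   41.5 177.1] 30.000760853290558 [5.7 3.6 7.4]
post 0.9979550838470459 0 0
peg 0.8157909512519836 61 34
```

Run:
```python
from h import *
a=robot.capture("side")[105:255,170:350];a=cv2.resize(a,None,fx=4,fy=4,interpolation=cv2.INTER_CUBIC)
b=cv2.imread("pics/s3.png");ga,gb=[cv2.cvtColor(i,6) for i in(a,b)]
for (y0,y1,x0,x1) in((290,350,240,430),(285,340,370,430),(340,470,270,510)):
    r=cv2.matchTemplate(ga[y0-30:y1+30,x0-30:x1+30],gb[y0:y1,x0:x1],cv2.TM_CCOEFF_NORMED);_,s,_,l=cv2.minMaxLoc(r);print(s,l[0]-30,l[1]-30,r[30,30])
for x in(262,275,295):print(x,"now",ga[280:370:6,x].tolist(),"was",gb[280:370:6,x].tolist())
```

```text
0.638475239276886 2 1 0.62834036
0.8660646677017212 2 1 0.8545477
0.9036921262741089 0 1 0.9031184
262 now [129, 130, 133, 146, 156, 143, 124, 122, 116, 106, 126, 159, 156, 148, 150] was [129, 133, 130, 131, 138, 154, 154, 137, 117, 101, 109, 132, 127, 129, 140]
275 now [130, 130, 130, 134, 135, 127, 116, 116, 112, 99, 128, 169, 174, 173, 173] was [129, 130, 129, 129, 136, 158, 157, 136, 114, 97, 110, 139, 144, 147, 159]
295 now [86, 78, 72, 77, 85, 101, 118, 118, 113, 96, 77, 60, 60, 61, 59] was [82, 79, 82, 93, 105, 147, 157, 136, 116, 96, 82, 78, 76, 79, 78]
```

The peg is at the same rows as before, just in the gripper's shadow, and the post hasn't moved. I'm handing in.

```bash
python3 -c "
from plant import robot
print(robot.sign_off())"
```

```text
the job is handed in; nothing more can be done
None
```

The mould is centred under the ram, the catch is open, and the gripper is holding the lever pulled to about 1.12 of its 1.15 rad; I handed the job in at about 20 s, and no verdict was shown.

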